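Change the tasting cheese under the glass dome

TASK

It is the pale yellow cheese cube's turn for tasting: let it change places with the white goat brick under the glass dome, so that the cube stands upright in the middle of the round dark board and the brick upright in the middle of the tray bay that the cube came from. Finish with the dome set down gently, not dropped, over the cube, flat in the board's recess; never tip the dome over, and leave the small brown tomme in its bay of the tray alone. Dome and brick may be parked on bare counter on the way.

Things in the scene. Friction and masses are not known exactly. Their poses are not given: they have to be found in the camera images.
- dome_knob (a point): Clear glass cheese dome (0.35 kg, loose) with a wooden knob on top; starts in the round board's recess over the white brick. Glass: 126 mm outer diameter, 118 mm inside, 88 mm high, open below, rim flat. Knob: upright, 29 mm thick, from 12 to 43 mm above the glass; lift the dome by it. This point is the knob's middle: 26 mm above the glass, 114 mm above the dome's rim, on its axis; z up.
- brick_mid (a point): White goat cheese brick, a rounded block 62 x 61 mm and 60 mm high, 0.15 kg, loose; starts under the dome. Point at its centre, 30 mm above its underside; x and y square to its sides, z up.
- cube_mid (a point): Pale yellow cheese cube with small holes, 48 mm (along its x) x 50 mm (its y) x 50 mm high, 0.11 kg, loose; starts in one of the two tray bays. Point at its centre, 25 mm above its underside; z up.
- tomme_mid (a point): Small brown round tomme, 86 mm in diameter, 59 mm high, 0.26 kg, loose; stands in the other tray bay and stays there. Point on its axis 29 mm above its underside.
- board_seat (a point): Centre of the recess floor of the round dark wooden board (fixed; 176 mm across, 18 mm high). The round recess is 142 mm across, its floor 13 mm above the counter, its rim 5 mm above the floor. The dome's rim stands flat on the recess floor, with the cheese in the middle. z up.
- bay_a (a point): Centre of the floor of one of the two square bays of the light wooden tray (fixed; 212 x 110 mm, 12 mm high). Each bay is 94 mm square inside, its floor 6 mm above the counter, with a lip 6 mm above the floor all round. x along the tray's length, y across it, z up; this bay lies on the tray's -x side.
- bay_b (a point): The same for the tray's other bay, 102 mm from the first along the tray's +x. Board and tray stand left and right of the robot's middle line, either way round; the counter between them is bare: at x = 0.40 to 0.60 m always 0.08 m to either side of y = 0.
Things that resemble listed ones, but are neither listed nor needed, are in the scene too. There is more than one size of the part that bears cube_mid; the job needs the larger.

How it is judged:
By the outcome, as a careful person would: the job done as asked, in the order asked, and still so for the second after the job is handed in, with the robot touching nothing.
It also fails if it takes over 104 s, if anything falls off the work surface, if the arm or the gripper's body presses on something with over 40 N, if the wrist force passes 120 N, or if a joint passes its speed limit or range.

ROBOT

A 7-joint arm with a two-finger parallel gripper is mounted at the origin on a cart in front of the work surface, level with it; the furniture and walls round the work are solid. World frame = base frame: x ahead of the robot, y to its left, z up, the work surface at z = 0. Lengths are in m, angles in rad, forces in N, time in s.
With the tool pointing down it reaches from about 0.4 to 0.875 m from the base axis. Payload 19.3 kg.
Tool frame: the origin (TCP) lies midway between the tips of the shut fingers; the grasp point (between the pads) lies 19 mm behind it (bot.pinch_z is the distance from the TCP to the grasp point, in m); z points along the fingers, y is the direction in which the jaws open and shut (so a half turn about z gives the same grasp; the last joint's range is limited). The gripper opens to 85 mm and grips with 20 to 120 N. Pads are 22 mm wide; open, the fingers measure 114 mm over their backs; the gripper's body (76 mm by 85 mm) begins 54 mm behind the grasp point. The pads swing forward as they close: fully open they stand 13 mm farther back than shut.
Start: joints at [-1.374, 0.521, -0.036, 1.599, 0.021, 1.021, -0.113], TCP at [0.165, 0.603, 0.231] pointing down, gripper open.
Joint ranges: [-2.91, 2.91], [-0.3, 2.13], [-1.5, 1.42], [0.17, 2.43], [-1.26, 4.41], [0.16, 1.93], [-2.52, 2.52]. Speed limits (rad/s): [1.89, 1.89, 2.39, 2.39, 3.01, 3.01, 3.01].

INTERFACE

Orientations are given as [roll, pitch, yaw] about the fixed x, y, z axes, in that order (R = Rz(yaw) Ry(pitch) Rx(roll)).
In Python, from workcell import bot gives the robot as it stands. The module is installed in compiled form; this text tells all that it offers.
- The arm moves only by the tool move_arm, never from a script. Its argument "moves" is text: rows parted by semicolons, each of 4 numbers parted by spaces: the shift along the tool's x, y, z in mm, then the turn about the tool's z in rad. In form: dx dy dz yaw; .... A call has exactly 10 rows; each row is the pose to reach, as a shift and turn from the pose commanded when the call began, along the tool's axes at that moment; what a row does not reach only later rows make up. A row lasts 1/12 s, in which the tool goes at most 41.7 mm and 7.16 degrees, less where a joint would pass 70% of its speed; a pose out of reach is approached as far as the arm can. A call with a gripper value outside its range is refused whole. "grip" is the opening, from 0 (shut) to 1 (fully open), set as the call begins (left out, the last holds). The fingers move at their own pace and stop on an object; "grip_force" is the grip in N (left out, the last holds). Time passes only in rows, so rows that repeat a pose let the fingers close, or fill a call up. It gives the time, the measured TCP pose, the force and the opening at its end, in the units of the state.
- bot.observe(): the state, without advancing time (a new reading comes with each control period).
- bot.grab_frame(name): name is "scene" or "top"; returns a dict with "frame" (420x560x3 uint8, red, green, blue), "z_map" (420x560 float32, m along the optical axis (not along the pixel's ray), 0 where there is no reading), "K" (3x3 intrinsics, pixels), "eye" and "attitude" of the camera in the world. Camera axes: x right, y up, looking along -z (the intrinsics and any distortion apply to the point x, -y, -z); pixel columns grow to the right and rows downward; lengths in m; the calibration is good to about 2 mm. A picture is of the moment at which its call begins.
- bot.job_done(): hands the job in, once; it reports no verdict.
Trained networks look in a picture, given as the dict that the camera call returned (one of the last four; its "shot" number tells which), for a name from the list of things; names that differ only in an ending like _2 or _b are one class to them, and where a whole thing is asked for, a point or a joint stands for the part that bears it (a point fixed in the world has none). Each returns a list of dicts, best first, with "conf" (0 to 1); they miss things now and then, are a little off and sometimes report something else, mostly with a low value. They report only what shows in the picture. A call takes as long as a camera call. They do not tell look-alikes from the thing itself.
- bot.search_frame(picture, label): "at" ([column, row] in pixels, amid what is visible of it).
- bot.pinpoint(picture, label): "at" ([column, row] in pixels: a listed point, or the origin of a listed thing).
The state is a dict: "clock": time; "qpos": joint angles; "qd": joint speeds; "joint_efforts": joint torques, N m; "position": TCP position; "tool_rot": TCP orientation; "force": force on the tool from outside, world axes, zero at the start; "moment": the same for the moment, N m; "grip_width": finger opening in m.
Only numpy, scipy, OpenCV 4.12 (cv2) and the standard library are available. Lean on these libraries where they do the work, as an engineer would, in place of code of your own. Each camera call takes 0.05 s, during which the arm holds its last target. There are 200 camera calls.

## Working session

There is one attempt and no reset: what is moved stays moved. The work goes in short steps, Python scripts to look and compute and a tool call to move; the robot and the scene stay as the last step left them, time stands still between calls to the robot, and variables do not carry over. Pictures are saved under pics/ and viewed, about 12 in all and at most 16, crops included, and the job is handed in when it is done.

Besides the shell and the picture viewer there is one more tool, called after "Request:" by a JSON object that holds its "name" and its "arguments", one argument or row to a line. move_arm: Moves the arm, as the interface text tells. Its arguments: {"type":"object","properties":{"moves":{"type":"string"},"grip":{"type":"number"},"grip_force":{"type":"number"}},"required":["moves"]}

```bash
mkdir -p pics; cat > h.py <<'E'
import numpy as np, cv2
from workcell import bot
def ray(p,uv):
    K=p["K"];d=np.array([(uv[0]-K[0,2])/K[0,0],-(uv[1]-K[1,2])/K[1,1],-1.])
    return d
def R(p):
    a=np.array(p["attitude"],float)
    if a.shape==(3,3): return a
    from scipy.spatial.transform import Rotation as Ro
    return Ro.from_euler('xyz',a).as_matrix()
def at_z(p,uv,z):
    d=R(p)@ray(p,uv);e=np.array(p["eye"]);return e+d*(z-e[2])/d[2]
def cloud(p):
    h,w=p["z_map"].shape;K=p["K"];u,v=np.meshgrid(np.arange(w),np.arange(h));z=p["z_map"]
    c=np.stack([(u-K[0,2])/K[0,0]*z,-(v-K[1,2])/K[1,1]*z,-z],-1)
    return c@R(p).T+np.array(p["eye"])
def save(p,n): cv2.imwrite("pics/"+n,cv2.cvtColor(p["frame"],cv2.COLOR_RGB2BGR))
E
python3 - <<'E'
from h import *
np.set_printoptions(precision=3,suppress=True)
print(bot.observe())
H={"dome_knob":.127,"brick_mid":.043,"cube_mid":.031,"tomme_mid":.035,"board_seat":.013,"bay_a":.006,"bay_b":.006}
for n in("scene","top"):
    p=bot.grab_frame(n);save(p,n+"1.png");print(n,p.keys(),p["K"],p["eye"],p["attitude"])
    c=cloud(p)
    for k in H:
        for r in bot.pinpoint(p,k)[:4]:
            u,v=r["at"];print(k,np.round(r["at"]),round(r["conf"],2),at_z(p,r["at"],H[k]),c[int(v),int(u)], r.keys())
E
```

```text
{'clock': 0.0, 'qpos': array([-1.374,  0.522, -0.036,  1.6  ,  0.021,  1.021, -0.113]), 'qd': array([ 0.001, -0.001, -0.   ,  0.   ,  0.   , -0.002,  0.001]), 'joint_efforts': array([  0.001, -92.71 ,   1.981, -36.994,   0.018,   0.008,   0.   ]), 'position': array([0.165, 0.603, 0.231]), 'tool_rot': array([-3.14 ,  0.   ,  2.875]), 'force': array([ 0.084,  0.53 , -0.077]), 'moment': array([-0.029, -0.025,  0.025]), 'grip_width': 0.08549154280419713}
scene dict_keys(['frame', 'z_map', 'K', 'eye', 'attitude', 'shot']) [[514.807   0.    279.812]
 [  0.    514.807 202.22 ]
 [  0.      0.      1.   ]] [-0.122 -0.67   1.173] [ 0.679  0.014 -0.839]
dome_knob [185. 156.] 0.84 [0.442 0.219 0.127] [0.458 0.246 0.099] dict_keys(['at', 'conf'])
dome_knob [330. 226.] 0.52 [ 0.522 -0.241  0.127] [ 0.567 -0.21   0.053] dict_keys(['at', 'conf'])
cube_mid [327. 228.] 0.83 [ 0.57  -0.2    0.031] [ 0.555 -0.209  0.056] dict_keys(['at', 'conf'])
cube_mid [383. 293.] 0.57 [ 0.506 -0.429  0.031] [ 0.502 -0.43   0.039] dict_keys(['at', 'conf'])
tomme_mid [313. 258.] 0.75 [ 0.468 -0.233  0.035] [ 0.457 -0.
[... 679 characters left out ...]
dict_keys(['at', 'conf'])
cube_mid [386. 205.] 0.76 [ 0.495 -0.413  0.031] [ 0.496 -0.41   0.036] dict_keys(['at', 'conf'])
cube_mid [313. 186.] 0.73 [ 0.568 -0.196  0.031] [ 0.565 -0.195  0.051] dict_keys(['at', 'conf'])
tomme_mid [327. 216.] 0.82 [ 0.469 -0.23   0.035] [ 0.465 -0.225  0.064] dict_keys(['at', 'conf'])
bay_a [326. 218.] 0.94 [ 0.47  -0.23   0.006] [ 0.463 -0.222  0.061] dict_keys(['at', 'conf'])
bay_a [316. 187.] 0.83 [ 0.57  -0.206  0.006] [ 0.556 -0.199  0.06 ] dict_keys(['at', 'conf'])
bay_b [326. 218.] 0.94 [ 0.47  -0.23   0.006] [ 0.463 -0.222  0.061] dict_keys(['at', 'conf'])
bay_b [316. 187.] 0.83 [ 0.57  -0.206  0.006] [ 0.556 -0.199  0.06 ] dict_keys(['at', 'conf'])
```

View images.

View pics/scene1.png

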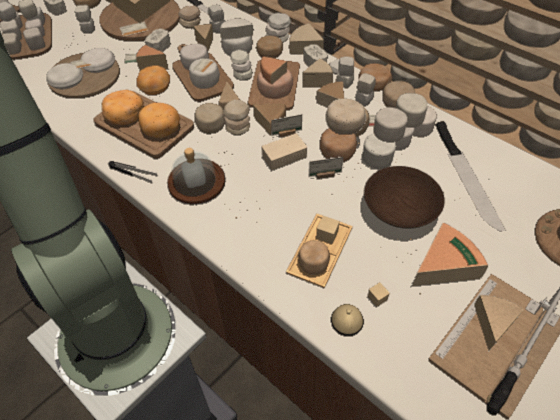

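View pics/top1.png

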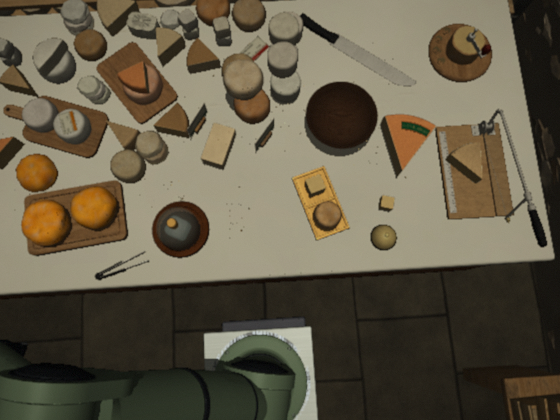

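```bash
python3 - <<'E'
from h import *
np.set_printoptions(precision=4,suppress=True)
for n in("top","scene"):
    p=bot.grab_frame(n);c=cloud(p)
    def sel(x,y,r,z0,z1):
        m=(np.hypot(c[...,0]-x,c[...,1]-y)<r)&(c[...,2]>z0)&(c[...,2]<z1)&(p["z_map"]>0);return c[m]
    for nm,a in dict(cube=(.568,-.2,.045,.051,.062),tomme=(.469,-.23,.055,.058,.072),tray=(.52,-.217,.13,.007,.017),board=(.447,.219,.1,.0145,.023),knob=(.447,.219,.04,.125,.16),bd=(.447,.219,.1,.03,.12)).items():
        q=sel(*a)
        if len(q)<5: print(n,nm,len(q));continue
        r=cv2.minAreaRect((q[:,:2]*1000).astype(np.float32))
        cc=cv2.minEnclosingCircle((q[:,:2]*1000).astype(np.float32))
        print(n,nm,len(q),"rect",r,"circ",cc,"z",np.percentile(q[:,2],[5,50,95]),"mean",q.mean(0))
    f=p["frame"]
    u,v,w=(172,226,45) if n=="top" else (190,170,45)
    A=f[v-w:v+w,u-w:u+w]
    u,v=(319,202) if n=="top" else (320,248)
    B=f[v-w:v+w,u-w:u+w]
    cv2.imwrite(f"pics/crop_{n}.png",cv2.resize(np.hstack([A,B])[...,::-1],(800,400),interpolation=cv2.INTER_CUBIC))
E
```

```text
top cube 215 rect ((567.8037109375, -199.67478942871094), (47.87221908569336, 50.50297164916992), 18.32063865661621) circ ((567.1821899414062, -200.48007202148438), 32.63121795654297) z [0.0515 0.055  0.0596] mean [ 0.5668 -0.1998  0.0551]
top tomme 405 rect ((471.152099609375, -230.00836181640625), (73.38761901855469, 70.61815643310547), 40.000640869140625) circ ((471.13226318359375, -229.42868041992188), 37.83161163330078) z [0.0588 0.0621 0.0662] mean [ 0.4705 -0.2304  0.0623]
top tray 675 rect ((519.6189575195312, -216.0990753173828), (232.27877807617188, 197.255615234375), 48.17190933227539) circ ((511.6922912597656, -215.00631713867188), 125.32245635986328) z [0.0073 0.0098 0.0149] mean [ 0.5199 -0.21    0.0103]
top board 629 rect ((460.3161926269531, 218.15545654296875), (171.2766876220703, 170.40362548828125), 89.00786590576172) circ ((461.47265625, 219.50430297851562), 87.26821899414062) z [0.0148 0.0173 0.0215] mean [0.4559 0.2133 0.0176]
top knob 85 rect ((457.01470947265625, 220.1057891845703), (25.24599266052246, 27.20004653930664), 2.485107660293579) circ ((457.43893432
[... 1097 characters left out ...]
52.0512390136719, 201.41036987304688), (145.47576904296875, 172.67633056640625), 60.74078369140625) circ ((458.3305969238281, 214.51052856445312), 87.99008178710938) z [0.0147 0.017  0.0212] mean [0.4418 0.1861 0.0174]
scene knob 82 rect ((455.05047607421875, 216.62022399902344), (28.099796295166016, 26.513429641723633), 89.72774505615234) circ ((454.966796875, 215.64178466796875), 15.101099014282227) z [0.1267 0.1383 0.1443] mean [0.4543 0.2144 0.1371]
scene bd 1395 rect ((452.4732360839844, 209.91616821289062), (111.99296569824219, 122.50798034667969), 69.37913513183594) circ ((453.86627197265625, 213.28948974609375), 62.537933349609375) z [0.0375 0.0841 0.1009] mean [0.4412 0.1945 0.0781]
```

View pics/crop_top.png

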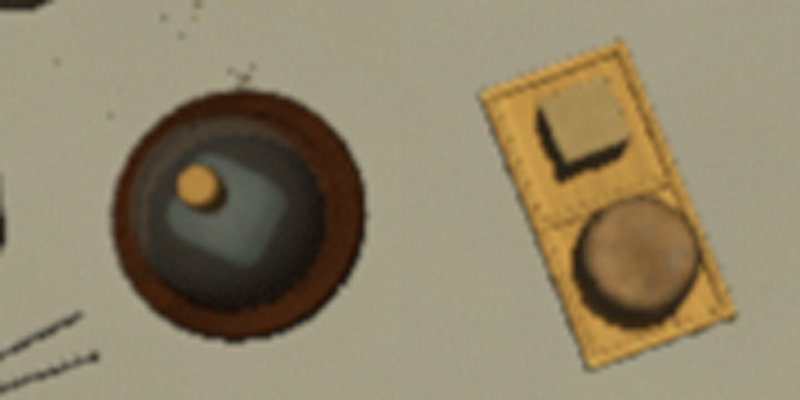

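View pics/crop_scene.png

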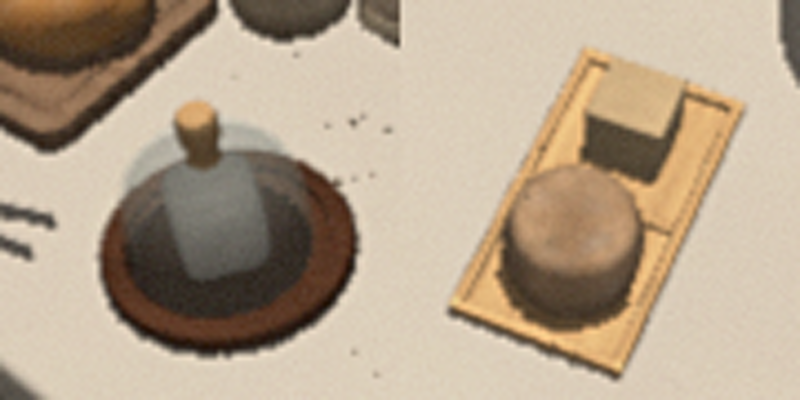

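```bash
cat >> h.py <<'E'
from scipy.spatial.transform import Rotation as Ro
def to(x,y,z,yaw=None,tip=False):
    s=bot.observe();M=Ro.from_euler('xyz',s["tool_rot"]).as_matrix()
    d=M.T@(np.array([x,y,z])-s["position"])*1000
    t=0 if yaw is None else -((yaw-s["tool_rot"][2]+np.pi/2)%np.pi-np.pi/2)
    print("t",round(s["clock"],2),"pos",s["position"].round(4),"rot",s["tool_rot"].round(3),"F",s["force"].round(1),"w",round(s["grip_width"],4),"q7",s["qpos"][6].round(2)," MOVE",d.round(1),"turn",round(t,3))
E
python3 - <<'E'
from h import *
for n in("top","scene"):
    p=bot.grab_frame(n)
    hsv=cv2.cvtColor(p["frame"],cv2.COLOR_RGB2HSV)
    c=cloud(p);near=(np.hypot(c[...,0]-.52,c[...,1]+.217)<.15)&(c[...,2]<.02)
    h=hsv[near]
    m=(near&(hsv[...,1]>110)&(hsv[...,2]>90)).astype(np.uint8)
    k,l,st,ce=cv2.connectedComponentsWithStats(m);i=1+np.argmax(st[1:,4])
    ys,xs=np.where(l==i)
    P=np.array([at_z(p,(u,v),.012)[:2] for u,v in zip(xs,ys)])*1000
    print(n,len(P),cv2.minAreaRect(P.astype(np.float32)))
    # board: reddish dark
    near=(np.hypot(c[...,0]-.458,c[...,1]-.217)<.12)&(c[...,2]<.03)
    m=near&(hsv[...,1]>130)&(hsv[...,2]<140)
    ys,xs=np.where(cv2.morphologyEx(m.astype(np.uint8),cv2.MORPH_OPEN,np.ones((2,2))))
    P=np.array([at_z(p,(u,v),.018)[:2] for u,v in zip(xs,ys)])*1000
    print(" board",len(P),cv2.minEnclosingCircle(P.astype(np.float32)))
to(.456,.217,.2,np.pi)
E
```

```text
top 1373 ((519.4306640625, -215.36956787109375), (211.5420379638672, 109.46049499511719), 17.094165802001953)
 board 913 ((458.32073974609375, 214.09585571289062), 85.36396026611328)
scene 1203 ((515.91748046875, -219.51864624023438), (211.5599365234375, 107.46941375732422), 17.132476806640625)
 board 615 ((456.78533935546875, 203.39007568359375), 85.9278793334961)
t 1.0 pos [0.1648 0.6029 0.2313] rot [-3.142  0.     2.875] F [ 0.4  0.1 -0.6] w 0.0853 q7 -0.11  MOVE [-382.6 -295.4   31.3] turn -0.267
```

Request:
{"name": "move_arm", "arguments": {
  "moves": "-38 -30 0 -0.05; -76 -60 0 -0.1; -114 -90 0 -0.15; -152 -120 0 -0.2; -190 -150 0 -0.25; -228 -180 0 -0.267; -266 -210 0 -0.267; -304 -238 0 -0.267; -342 -266 0 -0.267; -360 -280 0 -0.267",
  "grip": 0.8,
  "grip_force": 40
}}

```text
clock: 1.83
position: [0.4151, 0.2674, 0.2316]
tool_rot: [3.141, 0.001, -3.141]
force: [0.1, 0.5, 1.0]
grip_width: 0.0682
```

```bash
python3 -c "
from h import *
to(.456,.217,.16,np.pi)"
```

```text
t 1.83 pos [0.4151 0.2674 0.2316] rot [ 3.141e+00  1.000e-03 -3.141e+00] F [0.1 0.5 1. ] w 0.0682 q7 0.88  MOVE [-40.8 -50.4  71.6] turn 0.0
```

Request:
{"name": "move_arm", "arguments": {
  "moves": "-5 -6 5 0; -10 -12 15 0; -15 -18 25 0; -17 -21 35 0; -17 -21 45 0; -17 -21 55 0; -17 -21 60 0; -17 -21 60 0; -17 -21 60 0; -17 -21 60 0"
}}

```text
clock: 2.67
position: [0.4312, 0.2485, 0.1716]
tool_rot: [3.141, 0.0, -3.141]
force: [-0.2, -0.4, -0.0]
grip_width: 0.0681
```

```bash
python3 - <<'E'
from h import *
to(.456,.217,.11,np.pi)
p=bot.grab_frame("scene");save(p,"s2.png")
cv2.imwrite("pics/s2c.png",cv2.resize(p["frame"][100:240,110:300][...,::-1],(760,560),interpolation=cv2.INTER_CUBIC))
E
```

```text
t 2.67 pos [0.4312 0.2485 0.1716] rot [ 3.141  0.    -3.141] F [-0.2 -0.4 -0. ] w 0.0681 q7 0.94  MOVE [-24.7 -31.6  61.6] turn 0.001
```

View pics/s2c.png

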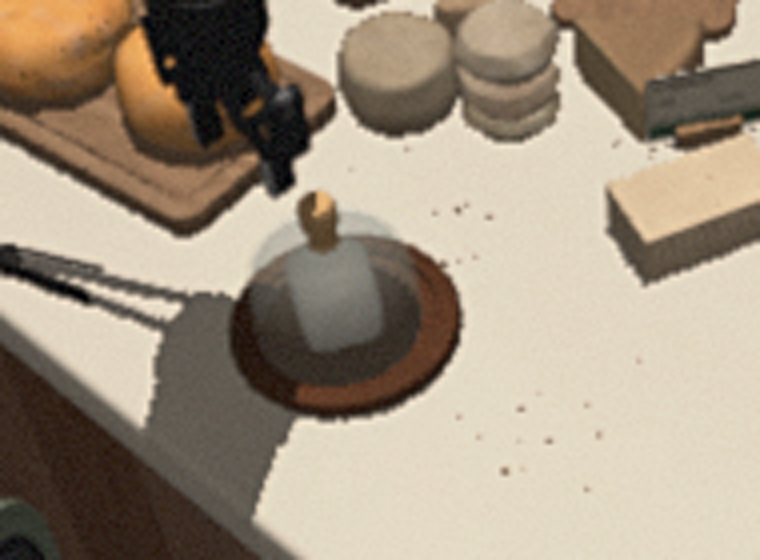

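Request:
{"name": "move_arm", "arguments": {
  "moves": "-8 -10 0 0; -17 -21 0 0; -25 -32 0 0; -25 -32 0 0; -25 -32 8 0; -25 -32 18 0; -25 -32 28 0; -25 -32 36 0; -25 -32 40 0; -25 -32 40 0"
}}

```text
clock: 3.55
position: [0.4555, 0.2161, 0.13]
tool_rot: [-3.141, -0.002, -3.141]
force: [-0.0, -0.4, 0.5]
grip_width: 0.0685
```

```bash
python3 - <<'E'
from h import *
to(.456,.217,.11,np.pi)
for n,(r0,c0) in dict(scene=(130,140),top=(180,120)).items():
    p=bot.grab_frame(n)
    globals()[n]=cv2.resize(p["frame"][r0:r0+100,c0:c0+100][...,::-1],(400,400),interpolation=cv2.INTER_CUBIC)
cv2.imwrite("pics/c3.png",np.hstack([scene,top]))
E
```

```text
t 3.55 pos [0.4555 0.2161 0.13  ] rot [-3.141e+00 -2.000e-03 -3.141e+00] F [-0.  -0.4  0.5] w 0.0685 q7 1.02  MOVE [-0.5  0.9 20. ] turn 0.001
```

View pics/c3.png

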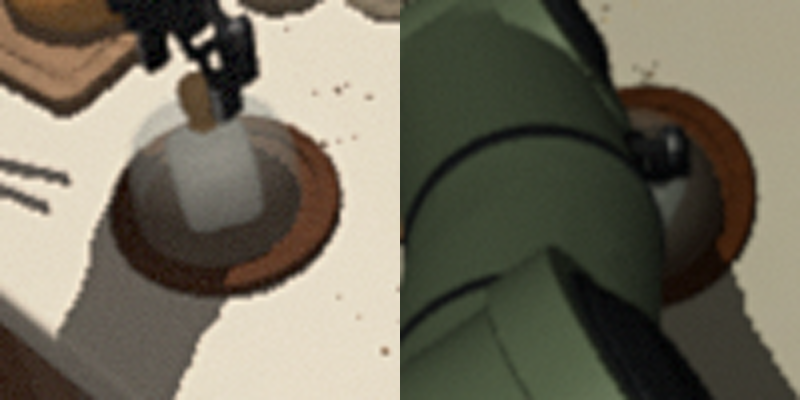

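Request:
{"name": "move_arm", "arguments": {
  "moves": "0 0 5 0; 0 1 10 0; 0 1 15 0; 0 1 19 0; 0 1 19 0; 0 1 19 0; 0 1 19 0; 0 1 19 0; 0 1 19 0; 0 1 19 0"
}}

```text
clock: 4.48
position: [0.4563, 0.2172, 0.1124]
tool_rot: [3.141, 0.0, -3.141]
force: [-0.7, 0.9, -0.9]
grip_width: 0.0688
```

Request:
{"name": "move_arm", "arguments": {
  "moves": "0 0 0 0; 0 0 0 0; 0 0 0 0; 0 0 0 0; 0 0 0 0; 0 0 0 0; 0 0 0 0; 0 0 0 0; 0 0 0 0; 0 0 0 0",
  "grip": 0.2,
  "grip_force": 40
}}

```text
clock: 5.32
position: [0.4563, 0.2173, 0.1124]
tool_rot: [3.141, 0.0, -3.141]
force: [0.3, 2.9, 4.1]
grip_width: 0.0272
```

Request:
{"name": "move_arm", "arguments": {
  "moves": "0 0 -2 0; 0 0 -6 0; 0 0 -14 0; 0 0 -26 0; 0 0 -40 0; 0 0 -55 0; 0 0 -70 0; 0 0 -82 0; 0 0 -88 0; 0 0 -90 0"
}}

```text
clock: 6.15
position: [0.4565, 0.2171, 0.2035]
tool_rot: [3.141, 0.001, 3.142]
force: [-0.7, -0.3, -2.8]
grip_width: 0.027
```

```bash
python3 - <<'E'
from h import *
to(.53,.05,.11,np.pi)
for n,(r0,c0) in dict(scene=(110,130),top=(170,120)).items():
    p=bot.grab_frame(n)
    globals()[n]=cv2.resize(p["frame"][r0:r0+120,c0:c0+120][...,::-1],(400,400),interpolation=cv2.INTER_CUBIC)
cv2.imwrite("pics/c4.png",np.hstack([scene,top]))
E
```

```text
t 6.15 pos [0.4565 0.2171 0.2035] rot [3.141e+00 1.000e-03 3.142e+00] F [-0.7 -0.3 -2.8] w 0.027 q7 1.02  MOVE [ -73.4 -167.2   93.5] turn -0.0
```

View pics/c4.png

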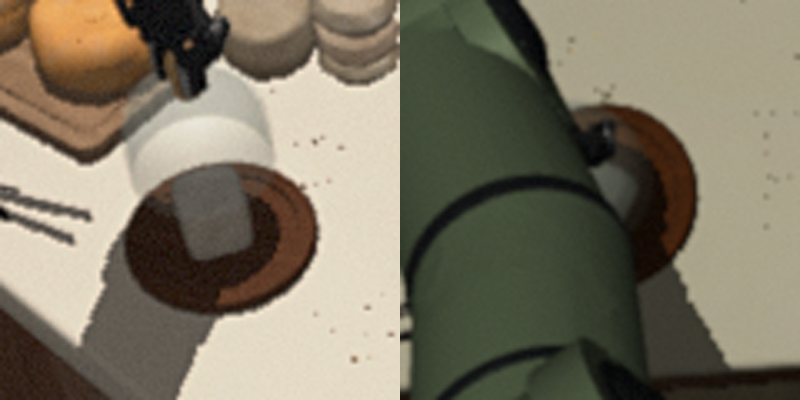

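Request:
{"name": "move_arm", "arguments": {
  "moves": "-2 -4 0 0; -7 -16 0 0; -16 -36 0 0; -27 -61 0 0; -38 -86 0 0; -49 -111 0 0; -60 -136 0 0; -68 -156 0 0; -72 -165 0 0; -73 -167 0 0"
}}

```text
clock: 7.08
position: [0.5294, 0.0479, 0.2016]
tool_rot: [-3.141, -0.001, 3.139]
force: [0.6, 0.4, -2.4]
grip_width: 0.027
```

Request:
{"name": "move_arm", "arguments": {
  "moves": "0 0 0 0; 0 0 4 0; 0 0 12 0; 0 0 24 0; 0 0 38 0; 0 0 52 0; 0 0 66 0; 0 0 78 0; 0 0 86 0; 0 0 90 0"
}}

```text
clock: 7.92
position: [0.5284, 0.0509, 0.1109]
tool_rot: [-3.141, -0.002, -3.14]
force: [0.2, -0.1, -3.8]
grip_width: 0.0272
```

Request:
{"name": "move_arm", "arguments": {
  "moves": "0 0 1 0; 0 0 3 0; 0 0 5 0; 0 0 7 0; 0 0 9 0; 0 0 11 0; 0 0 12 0; 0 0 13 0; 0 0 13.5 0; 0 0 13.5 0"
}}

```text
clock: 8.75
position: [0.5296, 0.0505, 0.0991]
tool_rot: [3.141, 0.001, -3.141]
force: [-1.5, 2.6, 4.2]
grip_width: 0.0272
```

Request:
{"name": "move_arm", "arguments": {
  "moves": "0 0 0 0; 0 0 0 0; 0 0 0 0; 0 0 0 0; 0 0 0 0; 0 0 0 0; 0 0 0 0; 0 0 0 0; 0 0 0 0; 0 0 0 0",
  "grip": 0.7
}}

```text
clock: 9.58
position: [0.5292, 0.0501, 0.0988]
tool_rot: [-3.142, -0.0, -3.141]
force: [0.8, -0.6, -0.2]
grip_width: 0.0598
```

Request:
{"name": "move_arm", "arguments": {
  "moves": "0 0 -3 0; 0 0 -10 0; 0 0 -25 0; 0 0 -45 0; 0 0 -70 0; 0 0 -90 0; 0 -40 -100 0; 0 -80 -100 0; 0 -120 -100 0; 0 -150 -100 0"
}}

```text
clock: 10.42
position: [0.5289, -0.1031, 0.2]
tool_rot: [-3.141, 0.001, 3.14]
force: [1.0, -0.1, -0.5]
grip_width: 0.0596
```

```bash
python3 - <<'E'
from h import *
to(.457,.217,.16,np.pi)
for n,(r0,c0) in dict(scene=(110,130),top=(155,120)).items():
    p=bot.grab_frame(n);c=cloud(p)
    print(n,bot.pinpoint(p,"brick_mid"),[at_z(p,r["at"],.043).round(4) for r in bot.pinpoint(p,"brick_mid")],bot.pinpoint(p,"board_seat"),[at_z(p,r["at"],.013).round(4) for r in bot.pinpoint(p,"board_seat")])
    for nm,a in dict(brick=(.457,.217,.06,.063,.083),board=(.457,.217,.1,.0145,.023),knob=(.53,.05,.04,.12,.15)).items():
        m=(np.hypot(c[...,0]-a[0],c[...,1]-a[1])<a[2])&(c[...,2]>a[3])&(c[...,2]<a[4]);q=(c[m][:,:2]*1000).astype(np.float32)
        if len(q)>5: print(nm,len(q),cv2.minAreaRect(q),cv2.minEnclosingCircle(q))
    globals()[n]=cv2.resize(p["frame"][r0:r0+135,c0:c0+135][...,::-1],(400,400),interpolation=cv2.INTER_CUBIC)
cv2.imwrite("pics/c5.png",np.hstack([scene,top]))
E
```

```text
t 10.42 pos [ 0.5289 -0.1031  0.2   ] rot [-3.141e+00  1.000e-03  3.140e+00] F [ 1.  -0.1 -0.5] w 0.0596 q7 1.7  MOVE [ 72.4 320.   39.6] turn -0.001
scene [{'at': [193.1, 174.1], 'conf': 0.87}] [array([0.4559, 0.2165, 0.043 ])] [{'at': [249.8, 175.8], 'conf': 0.29}] [array([0.58  , 0.1053, 0.013 ])]
brick 319 ((455.7364196777344, 215.5938720703125), (61.62812805175781, 58.91814041137695), 62.27139663696289) ((455.81317138671875, 217.63368225097656), 36.18736267089844)
board 607 ((459.5279235839844, 216.2676544189453), (173.0156707763672, 168.75411987304688), 33.01791763305664) ((458.303955078125, 217.4470672607422), 88.94477081298828)
knob 69 ((529.2952880859375, 49.37907791137695), (26.375986099243164, 26.829490661621094), 84.94945526123047) ((529.0989379882812, 50.49269104003906), 14.334030151367188)
top [{'at': [182.5, 224.8], 'conf': 0.94}] [array([0.4686, 0.2053, 0.043 ])] [{'at': [178.4, 228.1], 'conf': 0.63}, {'at': [312.7, 185.1], 'conf': 0.46}] [array([0.4648, 0.2238, 0.013 ]), array([ 0.5748, -0.1971,  0.013 ])]
brick 383 ((458.0623779296875, 220.36611938476562), (59.274574279785156, 59.34507751464844), 58.4681282043457) ((458.6047668457031, 219.78463745117188), 36.37706756591797)
board 786 ((462.296630859375, 219.8580322265625), (170.45484924316406, 170.0955352783203), 18.47821807861328) ((462.0908203125, 219.08729553222656), 87.16987609863281)
knob 73 ((530.9453125, 52.79541778564453), (25.126951217651367, 26.837305068969727), 37.69870376586914) ((530.5553588867188, 53.4198112487793), 14.213436126708984)
```

View pics/c5.png

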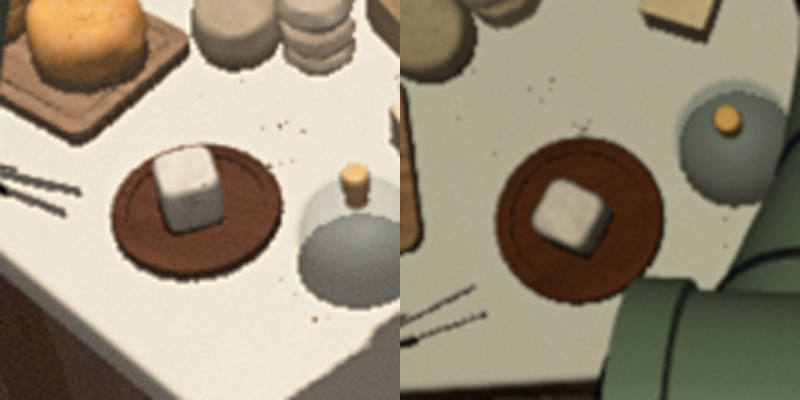

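Request:
{"name": "move_arm", "arguments": {
  "moves": "5 20 -5 0.05; 12 50 -5 0.1; 20 85 -5 0.17; 28 120 -5 0.24; 36 155 -5 0.31; 44 190 -5 0.38; 52 225 -5 0.45; 60 260 -5 0.5; 68 295 -5 0.524; 73 320 -5 0.524",
  "grip": 1
}}

```text
clock: 11.75
position: [0.4547, 0.2238, 0.2039]
tool_rot: [3.141, -0.001, 2.619]
force: [0.1, 0.7, 0.1]
grip_width: 0.0856
```

```bash
python3 -c "
from h import *
to(.4565,.217,.1,np.radians(150))"
```

```text
t 11.75 pos [0.4547 0.2238 0.2039] rot [ 3.141e+00 -1.000e-03  2.619e+00] F [0.1 0.7 0.1] w 0.0856 q7 0.54  MOVE [ -5.   -5.  103.9] turn 0.001
```

Request:
{"name": "move_arm", "arguments": {
  "moves": "0 0 10 0; 0 0 25 0; 0 0 45 0; 0 0 65 0; 0 0 80 0; 0 0 92 0; 0 0 98 0; 0 0 100 0; 0 0 100 0; 0 0 100 0"
}}

```text
clock: 12.58
position: [0.4564, 0.2203, 0.1044]
tool_rot: [3.141, 0.0, 2.618]
force: [0.4, -0.3, -1.1]
grip_width: 0.0854
```

```bash
python3 -c "
from h import *
to(.4565,.217,.03,np.radians(150))"
```

```text
t 12.58 pos [0.4564 0.2203 0.1044] rot [3.141 0.    2.618] F [ 0.4 -0.3 -1.1] w 0.0854 q7 0.57  MOVE [-1.7 -2.9 74.4] turn -0.0
```

Request:
{"name": "move_arm", "arguments": {
  "moves": "-2 -3 8 0; -2 -3 18 0; -2 -3 30 0; -2 -3 42 0; -2 -3 53 0; -2 -3 62 0; -2 -3 69 0; -2 -3 73 0; -2 -3 75 0; -2 -3 75 0"
}}

```text
clock: 13.42
position: [0.4564, 0.2164, 0.0285]
tool_rot: [-3.141, -0.0, 2.618]
force: [-0.0, 0.9, 0.8]
grip_width: 0.0856
```

Request:
{"name": "move_arm", "arguments": {
  "moves": "0 0 0 0; 0 0 0 0; 0 0 0 0; 0 0 0 0; 0 0 0 0; 0 0 0 0; 0 0 0 0; 0 0 0 0; 0 0 0 0; 0 0 0 0",
  "grip": 0.6,
  "grip_force": 30
}}

```text
clock: 14.25
position: [0.4568, 0.2171, 0.0296]
tool_rot: [3.14, 0.0, 2.618]
force: [-0.6, 1.6, 7.9]
grip_width: 0.0599
```

Request:
{"name": "move_arm", "arguments": {
  "moves": "0 0 -2 0; 0 0 -8 0; 0 0 -20 0; 0 0 -38 0; 0 0 -60 0; 0 0 -82 0; 0 0 -104 0; 0 0 -124 0; 0 0 -136 0; 0 0 -140 0"
}}

```text
clock: 15.08
position: [0.4571, 0.2167, 0.1711]
tool_rot: [3.139, 0.001, 2.618]
force: [0.5, 0.6, -1.6]
grip_width: 0.0597
```

```bash
python3 -c "
from h import *
to(.45,-.07,.17,np.pi)"
```

```text
t 15.08 pos [0.4571 0.2167 0.1711] rot [3.139e+00 1.000e-03 2.618e+00] F [ 0.5  0.6 -1.6] w 0.0597 q7 0.56  MOVE [-137.4 -251.8    0.6] turn -0.524
```

Request:
{"name": "move_arm", "arguments": {
  "moves": "-3 -5 0 -0.02; -10 -18 0 -0.06; -22 -40 0 -0.12; -38 -70 0 -0.2; -56 -103 0 -0.28; -74 -136 0 -0.36; -92 -169 0 -0.43; -110 -202 0 -0.49; -125 -230 0 -0.524; -133 -244 0 -0.524"
}}

```text
clock: 15.92
position: [0.4485, -0.0652, 0.1686]
tool_rot: [-3.141, -0.001, 3.141]
force: [-0.3, 0.5, -2.6]
grip_width: 0.0602
```

```bash
python3 -c "
from h import *
to(.45,-.07,.0166,np.pi)"
```

```text
t 15.92 pos [ 0.4485 -0.0652  0.1686] rot [-3.141e+00 -1.000e-03  3.141e+00] F [-0.3  0.5 -2.6] w 0.0602 q7 1.62  MOVE [ -1.7  -4.6 152. ] turn -0.001
```

Request:
{"name": "move_arm", "arguments": {
  "moves": "0 -2 8 0; 0 -4 22 0; 0 -5 40 0; 0 -5 60 0; 0 -5 80 0; 0 -5 100 0; 0 -5 117 0; 0 -5 130 0; 0 -5 138 0; 0 -5 141 0"
}}

```text
clock: 16.75
position: [0.4488, -0.0658, 0.0265]
tool_rot: [3.141, -0.002, -3.141]
force: [-0.4, -0.4, -1.9]
grip_width: 0.0597
```

Request:
{"name": "move_arm", "arguments": {
  "moves": "0 0 1 0; 0 0 3 0; 0 0 5 0; 0 0 7 0; 0 0 9 0; 0 0 10 0; 0 0 11 0; 0 0 12 0; 0 0 12 0; 0 0 12 0"
}}

```text
clock: 17.58
position: [0.4494, -0.0662, 0.0164]
tool_rot: [3.141, -0.0, -3.141]
force: [-5.0, 0.3, 19.9]
grip_width: 0.0596
```

Request:
{"name": "move_arm", "arguments": {
  "moves": "0 0 -1.5 0; 0 0 -1.5 0; 0 0 -1.5 0; 0 0 -1.5 0; 0 0 -1.5 0; 0 0 -1.5 0; 0 0 -1.5 0; 0 0 -1.5 0; 0 0 -1.5 0; 0 0 -1.5 0",
  "grip": 1
}}

```text
clock: 18.42
position: [0.4495, -0.0663, 0.0173]
tool_rot: [-3.142, -0.0, -3.141]
force: [-0.8, 0.6, 0.3]
grip_width: 0.0856
```

Request:
{"name": "move_arm", "arguments": {
  "moves": "0 0 -5 0; 0 0 -15 0; 0 0 -30 0; 0 0 -50 0; 0 0 -75 0; 0 0 -100 0; 0 0 -125 0; -20 -20 -140 0; -40 -50 -140 -0.1; -60 -80 -140 -0.2"
}}

```text
clock: 19.25
position: [0.511, -0.1468, 0.1599]
tool_rot: [-3.14, 0.003, -2.935]
force: [0.1, 0.2, -0.0]
grip_width: 0.0856
```

```bash
python3 -c "
from h import *
to(.566,-.2025,.1,np.radians(197))"
```

```text
t 19.25 pos [ 0.511  -0.1468  0.1599] rot [-3.140e+00  3.000e-03 -2.935e+00] F [ 0.1  0.2 -0. ] w 0.0856 q7 1.96  MOVE [-42.3 -65.7  60.1] turn -0.09
```

Request:
{"name": "move_arm", "arguments": {
  "moves": "-10 -15 0 -0.02; -22 -34 0 -0.05; -34 -53 0 -0.09; -42 -66 0 -0.09; -42 -66 8 -0.09; -42 -66 20 -0.09; -42 -66 35 -0.09; -42 -66 48 -0.09; -42 -66 57 -0.09; -42 -66 60 -0.09"
}}

```text
clock: 20.08
position: [0.5627, -0.2017, 0.0959]
tool_rot: [3.14, -0.002, -2.851]
force: [0.7, -0.1, -0.4]
grip_width: 0.0855
```

```bash
python3 - <<'E'
from h import *
to(.566,-.2025,.018,np.radians(197))
p=bot.grab_frame("scene");t=bot.grab_frame("top")
f=lambda p,r0,c0:cv2.resize(p["frame"][r0:r0+130,c0:c0+130][...,::-1],(400,400),interpolation=cv2.INTER_CUBIC)
cv2.imwrite("pics/c6.png",np.hstack([f(p,170,250),f(t,130,230)]))
E
```

```text
t 20.08 pos [ 0.5627 -0.2017  0.0959] rot [ 3.140e+00 -2.000e-03 -2.851e+00] F [ 0.7 -0.1 -0.4] w 0.0855 q7 2.11  MOVE [-3.1 -1.8 77.8] turn -0.006
```

View pics/c6.png

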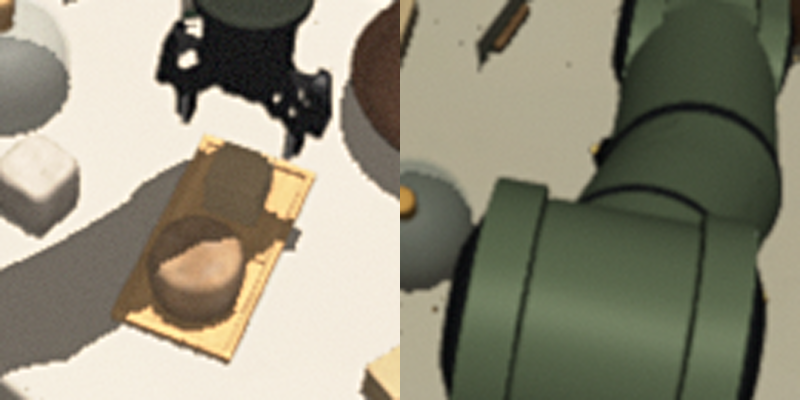

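Request:
{"name": "move_arm", "arguments": {
  "moves": "-3 -2 8 0; -3 -2 18 0; -3 -2 30 0; -3 -2 42 0; -3 -2 53 0; -3 -2 62 0; -3 -2 70 0; -3 -2 75 0; -3 -2 77 0; -3 -2 77 0"
}}

```text
clock: 21.02
position: [0.5672, -0.2036, 0.0199]
tool_rot: [3.141, -0.0, -2.851]
force: [-0.0, -0.2, -0.0]
grip_width: 0.0853
```

Request:
{"name": "move_arm", "arguments": {
  "moves": "0 0 0 0; 0 0 0 0; 0 0 0 0; 0 0 0 0; 0 0 0 0; 0 0 0 0; 0 0 0 0; 0 0 0 0; 0 0 0 0; 0 0 0 0",
  "grip": 0.45,
  "grip_force": 30
}}

```text
clock: 21.85
position: [0.5676, -0.2037, 0.0209]
tool_rot: [-3.141, 0.001, -2.851]
force: [-1.0, 0.5, 6.0]
grip_width: 0.0498
```

Request:
{"name": "move_arm", "arguments": {
  "moves": "0 0 -2 0; 0 0 -8 0; 0 0 -20 0; 0 0 -38 0; 0 0 -60 0; 0 0 -82 0; 0 0 -104 0; 0 0 -124 0; 0 0 -140 0; 0 0 -150 0"
}}

```text
clock: 22.68
position: [0.5678, -0.2039, 0.1733]
tool_rot: [-3.14, 0.002, -2.852]
force: [0.5, 0.2, -0.8]
grip_width: 0.0498
```

```bash
python3 -c "
from h import *
to(.46,.217,.17,np.radians(197))"
```

```text
t 22.68 pos [ 0.5678 -0.2039  0.1733] rot [-3.140e+00  2.000e-03 -2.852e+00] F [ 0.5  0.2 -0.8] w 0.0498 q7 2.11  MOVE [-17.  434.2   2.7] turn -0.007
```

Request:
{"name": "move_arm", "arguments": {
  "moves": "0 4 0 0; -1 16 0 0; -2 36 0 0; -3 60 0 0; -4 84 0 0; -5 108 0 0; -6 132 0 0; -7 156 0 0; -8 180 0 0; -8 204 0 0"
}}

```text
clock: 23.52
position: [0.5151, -0.0038, 0.1692]
tool_rot: [3.141, -0.002, -2.851]
force: [0.8, -0.2, -1.8]
grip_width: 0.0499
```

Request:
{"name": "move_arm", "arguments": {
  "moves": "-1 24 0 0; -2 48 0 0; -3 72 0 0; -4 96 0 0; -5 120 0 0; -6 144 0 0; -7 168 0 0; -8 190 0 0; -8 208 0 0; -8 218 0 0"
}}

```text
clock: 24.35
position: [0.4598, 0.2078, 0.1693]
tool_rot: [3.141, -0.002, -2.849]
force: [0.3, 0.8, -0.6]
grip_width: 0.0501
```

```bash
python3 -c "
from h import *
to(.46,.217,.028,np.radians(197))"
```

```text
t 24.35 pos [0.4598 0.2078 0.1693] rot [ 3.141e+00 -2.000e-03 -2.849e+00] F [ 0.3  0.8 -0.6] w 0.0501 q7 1.29  MOVE [ -3.1   8.7 141.3] turn -0.004
```

Request:
{"name": "move_arm", "arguments": {
  "moves": "-1 4 8 0; -3 8 22 0; -3 8 40 0; -3 8 60 0; -3 8 80 0; -3 8 98 0; -3 8 112 0; -3 8 122 0; -3 8 128 0; -3 8 130 0"
}}

```text
clock: 25.18
position: [0.4621, 0.2131, 0.0392]
tool_rot: [-3.141, -0.001, -2.852]
force: [-0.9, -0.6, -0.8]
grip_width: 0.0502
```

```bash
python3 -c "
from h import *
to(.46,.217,.028,np.radians(197))"
```

```text
t 25.18 pos [0.4621 0.2131 0.0392] rot [-3.141e+00 -1.000e-03 -2.852e+00] F [-0.9 -0.6 -0.8] w 0.0502 q7 1.25  MOVE [ 0.9  4.3 11.2] turn -0.007
```

Request:
{"name": "move_arm", "arguments": {
  "moves": "1 2 0 0; 1 4 2 0; 1 4 4 0; 1 4 6 0; 1 4 7 0; 1 4 8 0; 1 4 9 0; 1 4 10 0; 1 4 11 0; 1 4 11 0"
}}

```text
clock: 26.02
position: [0.4603, 0.2173, 0.0291]
tool_rot: [-3.142, -0.0, -2.851]
force: [0.8, 1.0, -0.0]
grip_width: 0.0495
```

Request:
{"name": "move_arm", "arguments": {
  "moves": "0 0 0 0; 0 0 0 0; 0 0 0 0; 0 0 0 0; 0 0 0 0; 0 0 0 0; 0 0 0 0; 0 0 0 0; 0 0 0 0; 0 0 0 0",
  "grip": 1
}}

```text
clock: 26.85
position: [0.4604, 0.2173, 0.0293]
tool_rot: [-3.142, -0.0, -2.851]
force: [-0.0, 0.1, 1.7]
grip_width: 0.0852
```

Request:
{"name": "move_arm", "arguments": {
  "moves": "0 0 -5 0; 0 0 -15 0; 0 0 -30 0; 0 0 -50 0; 0 0 -75 0; 0 0 -100 0; 0 0 -125 0; 0 0 -145 0; 0 -20 -150 0; 0 -50 -150 0"
}}

```text
clock: 27.68
position: [0.475, 0.1715, 0.1821]
tool_rot: [3.14, 0.004, -2.847]
force: [0.7, -0.0, -0.2]
grip_width: 0.0857
```

```bash
python3 -c "
from h import *
to(.4495,-.0663,.12,np.pi)"
```

```text
t 27.68 pos [0.475  0.1715 0.1821] rot [ 3.14   0.004 -2.847] F [ 0.7 -0.  -0.2] w 0.0857 q7 1.37  MOVE [  93.6 -220.3   61.4] turn 0.294
```

Request:
{"name": "move_arm", "arguments": {
  "moves": "8 -20 0 0.04; 18 -45 0 0.08; 30 -72 0 0.13; 42 -100 0 0.18; 54 -128 0 0.23; 66 -156 0 0.294; 78 -184 0 0.294; 88 -208 0 0.294; 94 -220 0 0.294; 94 -220 0 0.294"
}}

```text
clock: 28.52
position: [0.4469, -0.0712, 0.1802]
tool_rot: [-3.141, 0.001, 3.134]
force: [-0.4, 0.1, -0.1]
grip_width: 0.0856
```

```bash
python3 - <<'E'
from h import *
to(.4495,-.0663,.018,np.pi)
p=bot.grab_frame("scene");t=bot.grab_frame("top");
save(p,"s7.png")
for n,p in(("scene",p),("top",t)):
    c=cloud(p)
    for nm,a in dict(brick=(.4495,-.066,.06,.05,.07),cube=(.46,.217,.06,.054,.072),board=(.46,.217,.1,.0145,.023),tomme=(.469,-.232,.06,.058,.075)).items():
        m=(np.hypot(c[...,0]-a[0],c[...,1]-a[1])<a[2])&(c[...,2]>a[3])&(c[...,2]<a[4]);q=(c[m][:,:2]*1000).astype(np.float32)
        if len(q)>5: print(n,nm,len(q),cv2.minAreaRect(q),cv2.minEnclosingCircle(q))
E
```

```text
t 28.52 pos [ 0.4469 -0.0712  0.1802] rot [-3.141e+00  1.000e-03  3.134e+00] F [-0.4  0.1 -0.1] w 0.0856 q7 1.63  MOVE [ -2.4   5.  162.2] turn -0.008
scene brick 400 ((446.8924560546875, -68.044921875), (61.694698333740234, 63.09169387817383), 2.503016233444214) ((448.80718994140625, -68.48922729492188), 36.72990798950195)
scene cube 236 ((458.6259765625, 215.486328125), (50.81063461303711, 52.68539047241211), 19.451980590820312) ((459.3288879394531, 217.2958984375), 33.290985107421875)
scene board 706 ((459.05889892578125, 214.94595336914062), (171.02207946777344, 171.078369140625), 46.445919036865234) ((459.681396484375, 215.95437622070312), 88.2913818359375)
scene tomme 516 ((468.6025695800781, -233.3671875), (74.3123779296875, 72.83477783203125), 86.5437240600586) ((468.2657165527344, -234.85366821289062), 38.92176055908203)
top cube 276 ((460.5022888183594, 219.34703063964844), (48.89007568359375, 49.69216537475586), 18.201826095581055) ((461.21661376953125, 218.3745574951172), 33.46478271484375)
top board 877 ((462.5433654785156, 219.13925170898438), (170.10499572753906, 171.7925262451172), 64.20752716064453) ((461.48046875, 218.12185668945312), 87.74861907958984)
top tomme 419 ((471.43353271484375, -229.3740234375), (73.98701477050781, 73.59214782714844), 19.59450340270996) ((472.3089294433594, -228.64328002929688), 38.72259521484375)
```

View pics/s7.png

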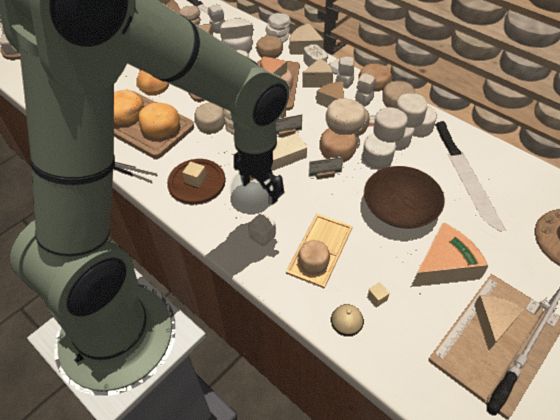

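Request:
{"name": "move_arm", "arguments": {
  "moves": "-2 5 8 -0.008; -2 5 22 -0.008; -2 5 40 -0.008; -2 5 60 -0.008; -2 5 82 -0.008; -2 5 104 -0.008; -2 5 124 -0.008; -2 5 142 -0.008; -2 5 154 -0.008; -2 5 160 -0.008"
}}

```text
clock: 29.45
position: [0.449, -0.0617, 0.0175]
tool_rot: [3.141, -0.002, -3.135]
force: [-0.7, 0.6, 0.5]
grip_width: 0.085
```

Request:
{"name": "move_arm", "arguments": {
  "moves": "0 0 0 0; 0 0 0 0; 0 0 0 0; 0 0 0 0; 0 0 0 0; 0 0 0 0; 0 0 0 0; 0 0 0 0; 0 0 0 0; 0 0 0 0",
  "grip": 0.6,
  "grip_force": 30
}}

```text
clock: 30.28
position: [0.45, -0.0631, 0.0199]
tool_rot: [3.141, 0.001, -3.137]
force: [-0.6, 1.8, 9.4]
grip_width: 0.0597
```

Request:
{"name": "move_arm", "arguments": {
  "moves": "0 0 -2 0; 0 0 -8 0; 0 0 -20 0; 0 0 -38 0; 0 0 -58 0; 0 0 -78 0; 0 0 -98 0; 0 0 -112 0; 0 0 -118 0; 0 0 -120 0"
}}

```text
clock: 31.12
position: [0.45, -0.0633, 0.1405]
tool_rot: [-3.142, 0.002, -3.138]
force: [0.8, 0.2, -1.6]
grip_width: 0.0598
```

```bash
python3 -c "
from h import *
to(.5657,-.204,.14,np.radians(197))"
```

```text
t 31.12 pos [ 0.45   -0.0633  0.1405] rot [-3.142e+00  2.000e-03 -3.138e+00] F [ 0.8  0.2 -1.6] w 0.0598 q7 1.63  MOVE [-115.1 -141.1    0.7] turn -0.293
```

Request:
{"name": "move_arm", "arguments": {
  "moves": "-3 -4 0 -0.02; -11 -13 0 -0.05; -24 -29 0 -0.1; -39 -48 0 -0.15; -55 -67 0 -0.2; -71 -87 0 -0.25; -87 -107 0 -0.29; -101 -124 0 -0.293; -111 -136 0 -0.293; -115 -141 0 -0.293"
}}

```text
clock: 31.95
position: [0.5655, -0.2056, 0.138]
tool_rot: [3.141, -0.001, -2.846]
force: [-0.3, -0.4, -1.5]
grip_width: 0.0596
```

```bash
python3 -c "
from h import *
to(.5657,-.204,.026,np.radians(197))"
```

```text
t 31.95 pos [ 0.5655 -0.2056  0.138 ] rot [ 3.141e+00 -1.000e-03 -2.846e+00] F [-0.3 -0.4 -1.5] w 0.0596 q7 2.12  MOVE [ -0.8   1.5 112. ] turn -0.001
```

Request:
{"name": "move_arm", "arguments": {
  "moves": "-1 1 6 0; -1 1 18 0; -1 1 34 0; -1 1 52 0; -1 1 70 0; -1 1 84 0; -1 1 93 0; -1 1 98 0; -1 1 100 0; -1 1 100 0"
}}

```text
clock: 32.78
position: [0.5657, -0.2022, 0.0391]
tool_rot: [3.141, -0.0, -2.844]
force: [-0.5, -0.5, -1.5]
grip_width: 0.0596
```

```bash
python3 -c "
from h import *
to(.5657,-.204,.026,np.radians(197))"
```

```text
t 32.78 pos [ 0.5657 -0.2022  0.0391] rot [ 3.141 -0.    -2.844] F [-0.5 -0.5 -1.5] w 0.0596 q7 2.11  MOVE [ 0.5 -1.7 13.1] turn 0.001
```

Request:
{"name": "move_arm", "arguments": {
  "moves": "0 -1 2 0; 0 -1 4 0; 0 -1 6 0; 0 -1 8 0; 0 -1 10 0; 0 -1 11 0; 0 -1 12 0; 0 -1 13 0; 0 -1 13 0; 0 -1 13 0"
}}

```text
clock: 33.62
position: [0.5661, -0.2035, 0.0263]
tool_rot: [3.142, -0.0, -2.844]
force: [0.1, -0.9, -1.4]
grip_width: 0.0596
```

Request:
{"name": "move_arm", "arguments": {
  "moves": "0 0 0 0; 0 0 0 0; 0 0 0 0; 0 0 0 0; 0 0 0 0; 0 0 0 0; 0 0 0 0; 0 0 0 0; 0 0 0 0; 0 0 0 0",
  "grip": 0.9
}}

```text
clock: 34.45
position: [0.5661, -0.2035, 0.0263]
tool_rot: [-3.142, -0.0, -2.845]
force: [-0.2, -1.0, -0.5]
grip_width: 0.077
```

Request:
{"name": "move_arm", "arguments": {
  "moves": "0 0 -4 0; 0 0 -12 0; 0 0 -25 0; 0 0 -42 0; 0 0 -62 0; 0 0 -84 0; 0 0 -106 0; 0 0 -128 0; 0 0 -146 0; 0 0 -155 0",
  "grip": 0.7
}}

```text
clock: 35.28
position: [0.5669, -0.2038, 0.1849]
tool_rot: [-3.14, 0.003, -2.845]
force: [0.7, 0.3, -1.2]
grip_width: 0.0599
```

```bash
python3 -c "
from h import *
to(.5296,.0505,.18,np.pi)"
```

```text
t 35.28 pos [ 0.5669 -0.2038  0.1849] rot [-3.140e+00  3.000e-03 -2.845e+00] F [ 0.7  0.3 -1.2] w 0.0599 q7 2.12  MOVE [-38.8 254.1   4.5] turn 0.297
```

```bash
python3 - <<'E'
from h import *
s=bot.grab_frame("scene");t=bot.grab_frame("top")
f=lambda p,r0,c0:cv2.resize(p["frame"][r0:r0+130,c0:c0+130][...,::-1],(400,400),interpolation=cv2.INTER_CUBIC)
cv2.imwrite("pics/c8.png",np.hstack([f(s,170,250),f(t,130,230)]))
E
```

```text
(no output)
```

View pics/c8.png

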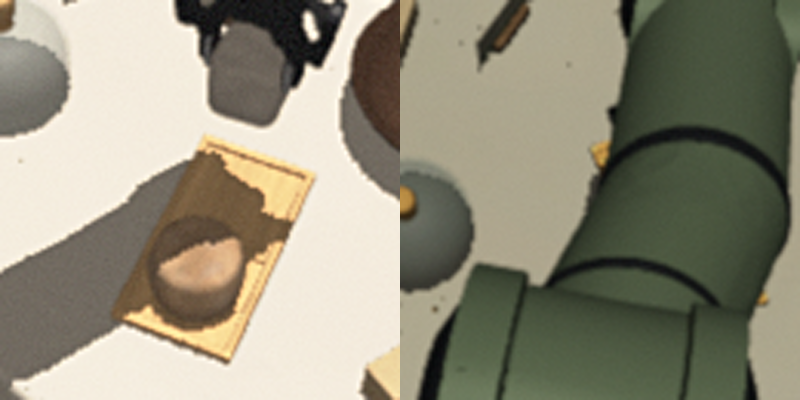

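Request:
{"name": "move_arm", "arguments": {
  "moves": "0 0 0 0; 0 0 0 0; 0 0 4 0; 0 0 14 0; 0 0 30 0; 0 0 50 0; 0 0 70 0; 0 0 88 0; 0 0 98 0; 0 0 102 0",
  "grip": 0.6,
  "grip_force": 30
}}

```text
clock: 36.22
position: [0.5649, -0.2031, 0.0768]
tool_rot: [3.14, -0.003, -2.844]
force: [0.4, 0.1, -0.8]
grip_width: 0.0589
```

```bash
python3 - <<'E'
from h import *
to(.5657,-.204,.026,np.radians(197))
s=bot.grab_frame("scene")
c=cloud(s);m=(np.hypot(c[...,0]-.566,c[...,1]+.204)<.055)&(c[...,2]>.013)&(c[...,2]<.14)
hsv=cv2.cvtColor(s["frame"],cv2.COLOR_RGB2HSV);m&=(hsv[...,1]<60)&(hsv[...,2]>60)
print("lowest brick z",np.percentile(c[m][:,2],[1,3,5,50,95]))
f=lambda p,r0,c0:cv2.resize(p["frame"][r0:r0+100,c0:c0+100][...,::-1],(500,500),interpolation=cv2.INTER_CUBIC)
cv2.imwrite("pics/c9.png",f(s,170,270))
E
```

```text
t 36.22 pos [ 0.5649 -0.2031  0.0768] rot [ 3.140e+00 -3.000e-03 -2.844e+00] F [ 0.4  0.1 -0.8] w 0.0589 q7 2.12  MOVE [-0.6 -1.2 50.8] turn 0.001
lowest brick z [0.05610921 0.06102026 0.06345506 0.10287913 0.11248157]
```

View pics/c9.png

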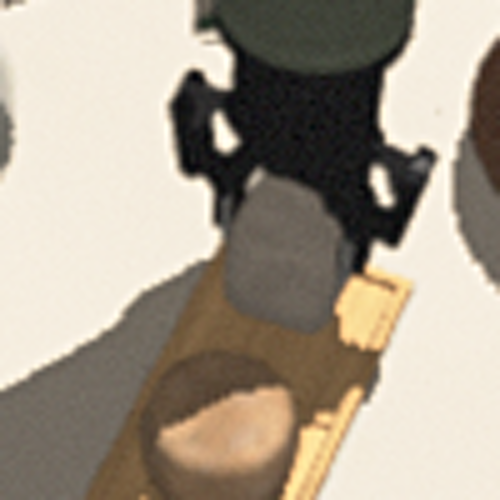

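Request:
{"name": "move_arm", "arguments": {
  "moves": "0 0 3 0; 0 0 10 0; -1 -1 18 0; -1 -1 26 0; -1 -1 33 0; -1 -1 38 0; -1 -1 41 0; -1 -1 43 0; -1 -1 43 0; -1 -1 43 0"
}}

```text
clock: 37.1
position: [0.5672, -0.2043, 0.0368]
tool_rot: [-3.142, -0.0, -2.845]
force: [-4.3, 0.0, 9.2]
grip_width: 0.059
```

Request:
{"name": "move_arm", "arguments": {
  "moves": "0 0 0.5 0; 0 0 1 0; 0 0 1.5 0; 0 0 2 0; 0 0 2.5 0; 0 0 3 0; 0 0 3.5 0; 0 0 4 0; 0 0 4 0; 0 0 4 0"
}}

```text
clock: 37.93
position: [0.5677, -0.2055, 0.035]
tool_rot: [-3.14, 0.001, -2.846]
force: [-14.1, -0.4, 45.8]
grip_width: 0.0589
```

Request:
{"name": "move_arm", "arguments": {
  "moves": "0 0 -1 0; 0 0 -2 0; 0 0 -2 0; 0 0 -2 0; 0 0 -2 0; 0 0 -2 0; 0 0 -2 0; 0 0 -2 0; 0 0 -2 0; 0 0 -2 0"
}}

```text
clock: 38.77
position: [0.5679, -0.2051, 0.0353]
tool_rot: [-3.14, 0.001, -2.845]
force: [-3.5, -1.7, 16.0]
grip_width: 0.0592
```

```bash
python3 - <<'E'
from h import *
to(.5657,-.204,.026,np.radians(197))
s=bot.grab_frame("scene")
f=lambda p,r0,c0:cv2.resize(p["frame"][r0:r0+100,c0:c0+100][...,::-1],(600,600),interpolation=cv2.INTER_CUBIC)
cv2.imwrite("pics/c10.png",f(s,180,270))
E
```

```text
t 38.77 pos [ 0.5679 -0.2051  0.0353] rot [-3.140e+00  1.000e-03 -2.845e+00] F [-3.5 -1.7 16. ] w 0.0592 q7 2.11  MOVE [1.8 1.7 9.3] turn -0.0
```

View pics/c10.png

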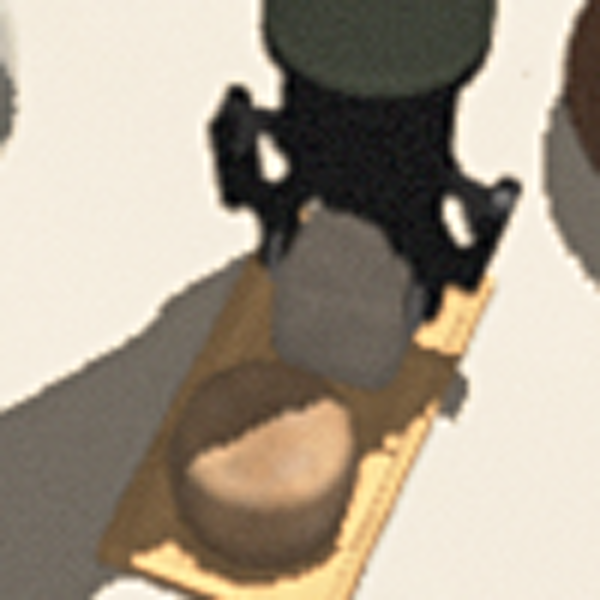

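Request:
{"name": "move_arm", "arguments": {
  "moves": "0 0 0 0; 0 0 0 0; 0 0 0 0; 0 0 0 0; 0 0 0 0; 0 0 0 0; 0 0 0 0; 0 0 0 0; 0 0 0 0; 0 0 0 0",
  "grip": 1
}}

```text
clock: 39.65
position: [0.5674, -0.2041, 0.0343]
tool_rot: [3.142, -0.0, -2.844]
force: [0.2, 0.3, 0.1]
grip_width: 0.0855
```

Request:
{"name": "move_arm", "arguments": {
  "moves": "0 0 -4 0; 0 0 -12 0; 0 0 -25 0; 0 0 -42 0; 0 0 -62 0; 0 0 -84 0; 0 0 -106 0; 0 0 -128 0; 0 30 -146 0; 0 60 -146 0"
}}

```text
clock: 40.48
position: [0.551, -0.1478, 0.1849]
tool_rot: [-3.138, 0.005, -2.847]
force: [0.6, 0.8, 0.3]
grip_width: 0.0852
```

Request:
{"name": "move_arm", "arguments": {
  "moves": "0 20 0 0; 0 40 0 0; 0 65 0 0; 0 90 0 0.05; 0 115 0 0.1; 0 140 0 0.15; 0 160 0 0.2; 0 175 0 0.25; 0 180 0 0.29; 0 180 0 0.29"
}}

```text
clock: 41.32
position: [0.4969, 0.0268, 0.1815]
tool_rot: [3.141, 0.001, -3.134]
force: [-0.3, 0.4, 0.6]
grip_width: 0.0851
```

```bash
python3 - <<'E'
from h import *
to(.5296,.0505,.16,np.pi)
s=bot.grab_frame("scene");t=bot.grab_frame("top")
for n,p in(("scene",s),("top",t)):
    c=cloud(p)
    for nm,a in dict(brick=(.5657,-.204,.055,.058,.08),tomme=(.469,-.232,.05,.058,.075),knob=(.53,.05,.04,.11,.14)).items():
        m=(np.hypot(c[...,0]-a[0],c[...,1]-a[1])<a[2])&(c[...,2]>a[3])&(c[...,2]<a[4]);q=(c[m][:,:2]*1000).astype(np.float32)
        if len(q)>5:
            A=np.c_[c[m][:,:2]-c[m][:,:2].mean(0),np.ones(m.sum())];k=np.linalg.lstsq(A,c[m][:,2],rcond=None)[0]
            print(n,nm,len(q),cv2.minAreaRect(q),"z",np.percentile(c[m][:,2],[5,50,95]).round(4),"plane",k.round(3))
f=lambda p,r0,c0:cv2.resize(p["frame"][r0:r0+100,c0:c0+100][...,::-1],(400,400),interpolation=cv2.INTER_CUBIC)
cv2.imwrite("pics/c11.png",np.hstack([f(s,190,270),f(t,150,260)]))
E
```

```text
t 41.32 pos [0.4969 0.0268 0.1815] rot [ 3.141e+00  1.000e-03 -3.134e+00] F [-0.3  0.4  0.6] w 0.0851 q7 1.43  MOVE [-32.8  23.4  21.6] turn 0.007
scene brick 385 ((564.242431640625, -206.58709716796875), (59.977542877197266, 58.586273193359375), 16.799203872680664) z [0.0603 0.0648 0.0689] plane [0.017 0.034 0.065]
scene tomme 527 ((469.11175537109375, -234.49951171875), (73.86978149414062, 74.11036682128906), 24.70232582092285) z [0.0586 0.062  0.066 ] plane [-0.004 -0.011  0.062]
scene knob 93 ((528.082763671875, 48.976234436035156), (30.42569923400879, 25.17957305908203), 58.15380096435547) z [0.1121 0.1253 0.1304] plane [0.359 0.244 0.123]
top brick 351 ((564.960205078125, -202.85113525390625), (58.89731216430664, 57.89299392700195), 17.987789154052734) z [0.0595 0.0648 0.0699] plane [0.011 0.032 0.065]
top tomme 426 ((472.4856262207031, -228.672607421875), (74.27267456054688, 71.55259704589844), 63.627952575683594) z [0.0584 0.0619 0.0668] plane [-0.009 -0.005  0.062]
```

View pics/c11.png

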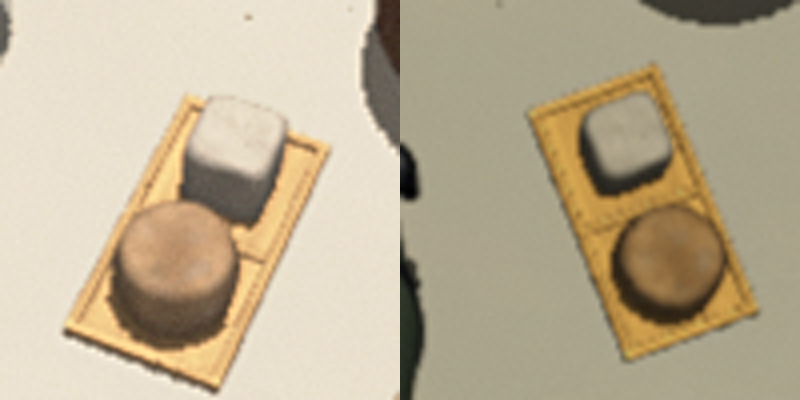

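Request:
{"name": "move_arm", "arguments": {
  "moves": "-11 8 0 0; -22 16 0 0; -33 24 0 0; -33 24 0 0; -33 24 8 0; -33 24 20 0; -33 24 32 0; -33 24 42 0; -33 24 48 0; -33 24 50 0",
  "grip": 0.8
}}

```text
clock: 42.25
position: [0.5293, 0.049, 0.1293]
tool_rot: [-3.141, -0.002, -3.135]
force: [-0.1, 0.3, 0.6]
grip_width: 0.0684
```

```bash
python3 - <<'E'
from h import *
to(.5294,.0503,.099,np.pi)
E
```

```text
t 42.25 pos [0.5293 0.049  0.1293] rot [-3.141e+00 -2.000e-03 -3.135e+00] F [-0.1  0.3  0.6] w 0.0684 q7 1.4  MOVE [-0.2  1.3 30.3] turn 0.007
```

Request:
{"name": "move_arm", "arguments": {
  "moves": "0 1 6 0; 0 1 12 0; 0 1 18 0; 0 1 24 0; 0 1 28 0; 0 1 30 0; 0 1 30 0; 0 1 30 0; 0 1 30 0; 0 1 30 0"
}}

```text
clock: 43.08
position: [0.5301, 0.0506, 0.1006]
tool_rot: [3.142, 0.0, -3.134]
force: [1.2, -1.0, -0.5]
grip_width: 0.068
```

Request:
{"name": "move_arm", "arguments": {
  "moves": "0 0 0 0; 0 0 0 0; 0 0 0 0; 0 0 0 0; 0 0 0 0; 0 0 0 0; 0 0 0 0; 0 0 0 0; 0 0 0 0; 0 0 0 0",
  "grip": 0.2,
  "grip_force": 40
}}

```text
clock: 43.92
position: [0.53, 0.0507, 0.1004]
tool_rot: [3.141, 0.0, -3.134]
force: [-0.8, 2.6, 4.6]
grip_width: 0.0269
```

Request:
{"name": "move_arm", "arguments": {
  "moves": "0 0 -2 0; 0 0 -6 0; 0 0 -14 0; 0 0 -26 0; 0 0 -40 0; 0 0 -58 0; 0 0 -76 0; 0 0 -92 0; 0 0 -102 0; 0 0 -105 0"
}}

```text
clock: 44.75
position: [0.5304, 0.0505, 0.2071]
tool_rot: [3.141, 0.002, -3.135]
force: [1.3, 0.2, -3.3]
grip_width: 0.0269
```

```bash
python3 - <<'E'
from h import *
to(.460,.217,.205,np.pi)
E
```

```text
t 44.75 pos [0.5304 0.0505 0.2071] rot [ 3.141e+00  2.000e-03 -3.135e+00] F [ 1.3  0.2 -3.3] w 0.0269 q7 1.39  MOVE [ 69.3 167.    2. ] turn 0.007
```

Request:
{"name": "move_arm", "arguments": {
  "moves": "1 4 0 0; 6 15 0 0; 14 34 0 0; 24 58 0 0; 35 84 0 0; 46 110 0 0; 56 134 0 0; 64 153 0 0; 68 164 0 0; 69 167 0 0"
}}

```text
clock: 45.58
position: [0.4581, 0.2194, 0.2045]
tool_rot: [-3.142, -0.001, -3.131]
force: [0.5, 0.2, -2.9]
grip_width: 0.027
```

Request:
{"name": "move_arm", "arguments": {
  "moves": "0 0 0 0; 0 0 0 0; 0 0 3 0; 0 0 9 0; 0 0 18 0; 0 0 28 0; 0 0 36 0; 0 0 42 0; 0 0 45 0; 0 0 45 0"
}}

```text
clock: 46.42
position: [0.4594, 0.2169, 0.1595]
tool_rot: [-3.141, -0.001, -3.134]
force: [-0.8, 0.5, -2.8]
grip_width: 0.027
```

```bash
python3 - <<'E'
from h import *
to(.460,.217,.1134,np.pi)
s=bot.grab_frame("scene");t=bot.grab_frame("top")
f=lambda p,r0,c0:cv2.resize(p["frame"][r0:r0+100,c0:c0+100][...,::-1],(400,400),interpolation=cv2.INTER_CUBIC)
cv2.imwrite("pics/c12.png",np.hstack([f(s,120,140),f(t,180,120)]))
E
```

```text
t 46.42 pos [0.4594 0.2169 0.1595] rot [-3.141e+00 -1.000e-03 -3.134e+00] F [-0.8  0.5 -2.8] w 0.027 q7 1.01  MOVE [-0.6  0.1 46.1] turn 0.007
```

View pics/c12.png

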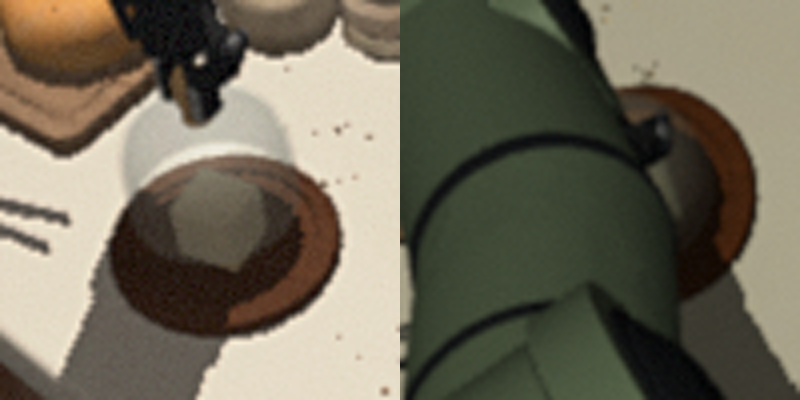

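Dome hangs upright, centred over the board with the cube standing beneath. Lower gently.

Request:
{"name": "move_arm", "arguments": {
  "moves": "0 0 2 0; 0 0 6 0; 0 0 12 0; 0 0 19 0; 0 0 26 0; 0 0 32 0; 0 0 37 0; 0 0 39 0; 0 0 40 0; 0 0 40 0"
}}

```text
clock: 47.35
position: [0.4597, 0.2171, 0.1201]
tool_rot: [-3.141, -0.0, -3.134]
force: [-1.0, 0.2, -2.6]
grip_width: 0.0272
```

Request:
{"name": "move_arm", "arguments": {
  "moves": "0 0 0 0; 0 0 1 0; 0 0 2 0; 0 0 3 0; 0 0 4 0; 0 0 5 0; 0 0 5.5 0; 0 0 6 0; 0 0 6 0; 0 0 6 0"
}}

```text
clock: 48.18
position: [0.4597, 0.2171, 0.1143]
tool_rot: [-3.142, -0.0, -3.134]
force: [0.1, -0.1, -2.5]
grip_width: 0.0276
```

Request:
{"name": "move_arm", "arguments": {
  "moves": "0 0 0.3 0; 0 0 0.6 0; 0 0 0.9 0; 0 0 1.2 0; 0 0 1.5 0; 0 0 1.5 0; 0 0 1.5 0; 0 0 1.5 0; 0 0 1.5 0; 0 0 1.5 0"
}}

```text
clock: 49.02
position: [0.46, 0.2174, 0.1132]
tool_rot: [3.141, 0.001, -3.134]
force: [-1.6, 1.2, 6.9]
grip_width: 0.027
```

Contact (+7 N). Release and retreat.

Request:
{"name": "move_arm", "arguments": {
  "moves": "0 0 0 0; 0 0 0 0; 0 0 0 0; 0 0 0 0; 0 0 0 0; 0 0 0 0; 0 0 0 0; 0 0 0 0; 0 0 0 0; 0 0 0 0",
  "grip": 0.8
}}

```text
clock: 49.85
position: [0.4597, 0.217, 0.1128]
tool_rot: [-3.142, -0.0, -3.134]
force: [-0.2, -0.1, 0.8]
grip_width: 0.0683
```

Request:
{"name": "move_arm", "arguments": {
  "moves": "0 0 -3 0; 0 0 -10 0; 0 0 -25 0; 0 0 -45 0; 0 0 -70 0; 0 0 -90 0; 0 -40 -100 0; 0 -80 -100 0; 0 -120 -100 0; 0 -160 -100 0"
}}

```text
clock: 50.68
position: [0.4606, 0.0555, 0.2138]
tool_rot: [3.141, 0.001, -3.134]
force: [1.0, 0.6, -0.1]
grip_width: 0.0686
```

Request:
{"name": "move_arm", "arguments": {
  "moves": "0 -40 0 0; 0 -80 0 0; 0 -110 0 0; 0 -120 0 0; 0 -120 0 0; 0 -120 0 0; 0 -120 0 0; 0 -120 0 0; 0 -120 0 0; 0 -120 0 0"
}}

```text
clock: 51.52
position: [0.4618, -0.0622, 0.2128]
tool_rot: [3.142, 0.0, -3.133]
force: [-0.4, 1.3, -0.9]
grip_width: 0.0681
```

```bash
python3 - <<'E'
from h import *
to(.46,.217,.2)
s=bot.grab_frame("scene");t=bot.grab_frame("top")
for n,p in(("scene",s),("top",t)):
    c=cloud(p)
    for nm,a in dict(knob=(.46,.217,.04,.125,.16),board=(.46,.217,.1,.0145,.023)).items():
        m=(np.hypot(c[...,0]-a[0],c[...,1]-a[1])<a[2])&(c[...,2]>a[3])&(c[...,2]<a[4]);q=(c[m][:,:2]*1000).astype(np.float32)
        if len(q)>5: print(n,nm,len(q),cv2.minEnclosingCircle(q),"z",np.percentile(c[m][:,2],[5,50,95]).round(4))
f=lambda p,r0,c0:cv2.resize(p["frame"][r0:r0+100,c0:c0+100][...,::-1],(400,400),interpolation=cv2.INTER_CUBIC)
cv2.imwrite("pics/c13.png",np.vstack([np.hstack([f(s,120,140),f(t,180,130)])]))
E
```

```text
t 51.52 pos [ 0.4618 -0.0622  0.2128] rot [ 3.142  0.    -3.133] F [-0.4  1.3 -0.9] w 0.0681 q7 1.63  MOVE [ -0.6 279.2  12.9] turn 0
scene knob 83 ((459.9898986816406, 215.3616485595703), 15.171002388000488) z [0.1268 0.1378 0.1437]
scene board 506 ((459.8736877441406, 214.8427734375), 87.86278533935547) z [0.0147 0.0171 0.0212]
top knob 86 ((460.5314025878906, 219.01458740234375), 14.246541976928711) z [0.1291 0.1399 0.1447]
top board 613 ((461.555908203125, 219.11279296875), 87.2953109741211) z [0.0147 0.0173 0.0215]
```

View pics/c13.png

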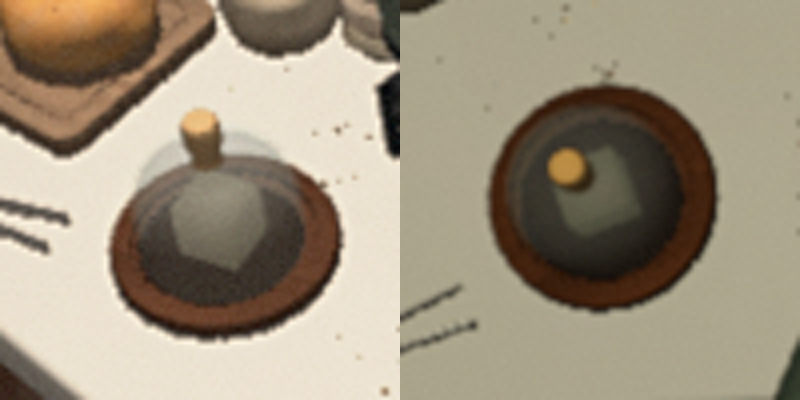

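The dome stands flat in the recess: its knob top reads 0.144 m, as at the start, and the knob is within 1 mm of the board's centre. The cube stands in the middle beneath it.

```bash
python3 -c "
from workcell import bot
print(bot.job_done())"
```

```text
the job is handed in; nothing more can be done
None
```

The swap is done and handed in at about 52 s: the cube stands under the dome on the round board, and the brick stands in the bay the cube came from.

**Final checks**
- **Dome:** it was set down at about 7 N and sits flat. The knob top reads 0.144 m, the same as at the start, and is within about 1 mm of the board's centre.
- **Cube:** upright and about 1 mm from the board's centre, last measured before the dome went on. It still looked central through the glass afterwards.
- **Brick:** upright and square to the tray, about 2 mm from the bay's centre. The depth readings showed a slope of about 2° on its top. I put that down to its rounded surface but did not check further.
- **Tomme:** still in its bay, unmoved within measurement.

**What went wrong on the way**
- **Brick lifted again:** after the first placing I narrowed the jaws while lifting and picked the brick up again. I noticed in the picture and put it back.
- **Force during the second placing:** the wrist force briefly read 46 N as the brick pressed on the bay floor. That is well under the 120 N wrist limit. It is above the 40 N limit for the arm or gripper body, but the load went through the brick held between the pads, so I do not count it as a breach.

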